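# Set up a resin bar for the cut on the specimen saw

## Robot

A 6-joint arm with a two-finger parallel gripper is mounted at the origin on the work surface. World frame = base frame: x ahead of the robot, y to its left, z up, the work surface at z = 0. Lengths are in mm, angles in rad, forces in N, time in s.
With the tool pointing down it reaches from about 350 to 875 mm from the base axis. Payload 4.2 kg.
Tool frame: the origin (TCP) lies at the very end of the fingers, on their centre line; the grasp point (between the pads) lies 19 mm behind it; z points along the fingers, y is the direction in which the jaws open and shut (so a half turn about z gives the same grasp; the last joint's range is limited). The gripper opens to 85 mm and grips with 20 to 120 N. Pads are 22 mm wide; open, the fingers measure 114 mm over their backs; the gripper's body (76 mm by 85 mm) begins 54 mm behind the grasp point. The pads swing forward as they close: fully open they stand 13 mm farther back than shut.
Start: joints at [1.6, 0.385, 0.008, 0, -1.194, -0.259], TCP at [142.333, 608.556, 231.312] pointing down, gripper open.
Joint ranges: [-3.14, 3.14], [-1.21, 2.06], [-1.07, 1.41], [-3.16, 2.05], [-2.99, -0.16], [-3.1, 3.1]. Speed limits (rad/s): [2.79, 2.79, 3.14, 3.14, 3.14, 3.14].

## Interface

Orientations are given as a unit quaternion [x, y, z, w].
In Python, from bench import read_state, get_image, camera_params, job_done gives the robot as it stands.
- The arm moves only by the tool send_rows, never from a script. Its arguments are lists of equal length, an entry for each row: "translation": the shift along the tool's x, y, z in m, a list of three; "yaw": the turn about the tool's z in degrees; "fingers": the closure in counts, from 0 (fully open) to 255 (shut). A call has 1 to 12 rows; each row is the pose to reach, as a shift and turn from the pose measured when the call began, along the tool's axes at that moment; what a row does not reach only later rows make up. A row lasts 1/10 s, in which the tool goes at most 50 mm and 8.59 degrees, less where a joint would pass 70% of its speed; a pose out of reach is approached as far as the arm can. A call with a gripper value outside its range is refused whole. The fingers move at their own pace and stop on an object; the grip force is fixed at half the most. Time passes only in rows, so rows that repeat a pose let the fingers close. It gives the time, the measured TCP pose, the force and the opening at its end, in the units of the state.
- read_state(): the state, without advancing time (a new reading comes with each control period).
- get_image(name): name is "scene" or "top" or "wrist"; returns the picture (400x640x3 uint8, blue, green, red); there is no depth.
- camera_params(name): a dict with "mtx" (3x3 intrinsics, pixels), "k1" (the pictures are not rectified: a ray, as slopes to the right and down, at radius r is drawn at 1 + k1 r^2 times it, then the intrinsics apply), "rvec" (rotation vector, rad) and "tvec" (3), from world to camera coordinates, as OpenCV has them; the wrist camera has in their place "tool_from_camera" (4x4, takes a point from camera to tool coordinates, whose origin is the TCP and whose axes are the flange's). Camera axes: x right, y down, z forward; pixel columns grow to the right and rows downward; lengths in mm; the calibration is good to about 2 mm. A picture is of the moment at which its call begins: read the wrist's pose just before it. camera_params takes no time and is no camera call.
- job_done(): hands the job in, once; it reports no verdict.
The state is a dict: "clock": time; "joints": joint angles; "joint_vel": joint speeds; "joint_efforts": joint torques, N m; "position": TCP position; "ee_rot": TCP orientation; "contact_force": force on the tool from outside, world axes, zero at the start; "wrist_torque": the same for the moment, N m; "gripper_width": finger opening in mm.
Only numpy, scipy, OpenCV 4.12 (cv2) and the standard library are available. Lean on these libraries where they do the work, as an engineer would, in place of code of your own. Each camera call takes 0.05 s, during which the arm holds its last target.

## Task

Get the brown resin bar ready for sawing: first push the saw's yellow blade door shut until it snaps onto its catch, then lay the bar flat on the saw table, lengthwise along the fence, with its front end about two centimetres short of the blade. Finish while holding it there: keep pressing it firmly down onto the table and sideways against the fence at once with one diagonal push, and do not let go. Keep off the blade and leave the other things on the bench and the saw where they are.

Things in the scene. Friction and masses are not known exactly. Their poses are not given: they have to be found in the camera images.
- saw_door (a joint): yellow door, left (+y) side of the saw: panel 190 mm wide, 92 high, 10 thick, top edge 113 mm above the bench. Upright hinge at its far (saw +x) end. Angle, rad: 0 = shut on its catch; grows as the free end swings out left; starts 0.5 to 0.9. Swings easily, stays put; from 0.07 a sprung catch resists (6 to 8 N at the handle), its crest near 0.03, then it snaps to 0 on a rigid stop.
- door_handle (a point): middle of the upright bar of the door's black pull handle: round, 10 mm thick, top end 32 mm and lower end 32 mm from this point, which is 72 mm above the bench; bar centre line 26 mm outside the panel's face. The saw table does not overhang the shut door. Axes: x along the panel from free end to hinge, y square out of the outer face, z up.
- door_hinge (a point): point on the door's upright hinge line, at mid height of the panel; same axes as door_handle. The bar's centre line lies at -163 mm in x, +38 mm in y from here.
- saw: benchtop table saw, stopped, fixed: cream housing, aluminium table 300 (x) by 280 mm (y), its top 140 mm above the bench. Origin at bench level under the table's middle; x = feed direction (away from the robot), y left, z up. Over the blade, at x -20 to 106, y 22 to 48 mm, is a clear hood, its top 61 mm above the table. A fence rail runs across the front edge, below the table top.
- blade_front (a point): where the front of the blade comes out of the table top, at table height; the blade reaches on from here in saw +x, 2 mm thick, up to 38 mm above the table. Same axes as the saw. The table in front of it (saw -x) is free for 146 mm.
- saw_blade: the blade, a disc of 100 mm diameter with its centre 12 mm below the table top; origin at its centre, axes as the saw.
- fence: aluminium rip fence fixed on the saw table, 310 mm long, 20 thick, 40 high above the table. Origin on the table top in its working face (the left face, towards the blade), at the middle of its length; x along the fence as the saw's, y square out of the working face to the left, z up. The blade lies 18 to 38 mm from this face. A low black clamp head sits at its front end, ahead of the table.
- block: the brown resin bar, 100 x 40 x 30 mm (its x, y, z), about 0.14 to 0.22 kg, lying on the bench right of the saw; it slides easily on the waxed saw table and fence (friction about 0.25). Origin in the middle of its underside.
- block_center (a point): centre of the brown bar, 15 mm above its underside; axes as the bar: x along its 100 mm length, y across its 40 mm width, z up.
- white_offcut: bystander: white plastic offcut 35 x 30 x 25 mm lying on the far left part of the saw table; origin in its underside.
- grey_bar: bystander: grey plastic bar 130 x 25 x 20 mm on the bench; origin in its underside.
- amber_bottle: bystander: amber glass bottle 72 mm in diameter, 150 mm tall; origin in its underside.
- orange_cap_bottle: bystander: white bottle with an orange cap, 80 mm in diameter, 190 mm tall; origin in its underside.
- arbor_wrench: bystander: steel wrench 170 mm long lying on the bench.
- vial_a: bystander: glass vial 28 mm in diameter, 60 mm tall; origin in its underside.
- vial_b: bystander: glass vial 28 mm in diameter, 60 mm tall; origin in its underside.
There are look-alikes about, which are no part of the job. There is more than one size of the block; the job needs the smallest.

How it is judged (in metres and radians):
On the way, in this order (a step that is already met when the one before it is completed fails the run):
1. the blade door is pushed shut onto its catch (value of joint saw_door below 0.015 rad), for 0.3 s.
2. the bar lies flat on the saw table (z of block_center in the frame of saw between 0.152 and 0.158 m and angle between block_center's own z axis and vertical below 0.05 rad and contact force between block and saw above 0.5 N), for 0.2 s.
At the end, for the whole second after the job is handed in: The door is on its catch (angle under 0.015 rad); the bar lies flat on the saw table, long side flush on the fence (gap under 2.5 mm, within 2 degrees), its front end 3 to 45 mm short of the blade; the robot presses it with over 3 N against the fence and over 5 N onto the table, and it is at rest (value of joint saw_door below 0.015 rad and z of block_center in the frame of saw between 0.152 and 0.158 m and angle between block_center's own z axis and vertical below 0.05 rad and y of block_center in the frame of fence between 0.017 and 0.0225 m and angle between the x axis of block_center and the x axis of fence, either way round below 0.035 rad and x of block_center in the frame of saw between -0.0985 and -0.0565 m and contact force between block and fence above 3 N and contact force between block and saw above 5 N and contact force between any of the fingers, the arm and block above 3 N and linear speed of block below 0.01 m/s); the arm keeps its last pose, push and grip.
It fails at once if a bystander is pushed more than 2 cm from its place or knocked over (distance of any of white_offcut, grey_bar, amber_bottle, orange_cap_bottle, arbor_wrench, vial_a, vial_b from where it was at the start of the episode above 0.02 m or angle between any of white_offcut, grey_bar, amber_bottle, orange_cap_bottle, arbor_wrench, vial_a, vial_b's own z axis and vertical above 0.5 rad).
It fails at once if the saw blade is touched with more than 1 N (contact force between saw_blade and block above 1 N or contact force between saw_blade and the fingers above 1 N or contact force between saw_blade and the arm above 1 N).
It also fails if it takes over 72 s, if anything falls off the work surface, if the arm or the gripper's body presses on something with over 40 N, if the wrist force passes 120 N, or if a joint passes its speed limit or range.

## Working session

There is one attempt and no reset: what is moved stays moved. The work goes in short steps, Python scripts to look and compute and a tool call to move; the robot and the scene stay as the last step left them, time stands still between calls to the robot, and variables do not carry over. Pictures are saved under pics/ and viewed, and the job is handed in when it is done.

Besides the shell and the picture viewer there is one more tool, called after "Emit:" in YAML: its name, and indented under it one key for each argument. send_rows: Moves the arm, as the interface text tells. Its arguments: {"type":"object","properties":{"translation":{"type":"array","items":{"type":"array","items":{"type":"number"}}},"yaw":{"type":"array","items":{"type":"number"}},"fingers":{"type":"array","items":{"type":"number"}}},"required":["translation","yaw","fingers"]}

```bash
ls; mkdir -p pics
python3 - <<'E'
from bench import *
import cv2
s=read_state(); print(s)
for n in ["scene","top","wrist"]:
    cv2.imwrite(f"pics/{n}0.png",get_image(n)); print(n,camera_params(n))
E
```

```text
pics
{'clock': 0.0, 'joints': array([ 1.59961746e+00,  3.85583124e-01,  6.60975956e-03, -4.83278298e-04,
       -1.19399508e+00, -2.58574700e-01]), 'joint_vel': array([-0.00147881,  0.00027022,  0.00171634, -0.0004216 , -0.00013007,
        0.00050167]), 'joint_efforts': array([-2.70071387e-04, -3.92284191e+01,  1.88407284e+01,  4.18643430e+00,
       -4.69420978e-03, -2.85169712e-06]), 'position': array([142.20429579, 608.00499828, 230.20159083]), 'ee_rot': array([ 9.93398081e-01, -1.14712783e-01, -6.67478595e-05,  1.10702781e-03]), 'contact_force': array([ 0.04556172,  0.4161138 , -0.96095285]), 'wrist_torque': array([ 0.09517006, -0.01851793,  0.00850208]), 'gripper_width': 84.95753321230062}
scene {'mtx': array([[457.27913162,   0.        , 318.02107208],
       [  0.        , 457.27913162, 193.29473334],
       [  0.        ,   0.        ,   1.        ]]), 'k1': -0.007600422027405915, 'rvec': array([ 1.88360317,  1.59792074, -0.63361348]), 'tvec': array([ -98.91803939, -342.01503116, 1883.80112184])}
top {'mtx': array([[366.79333438,   0.        , 319.90749547],
       [  0.        , 366.79333438, 199.1421165 ],
       [  0.        ,   0.        ,   1.        ]]), 'k1': -0.034763358528954985, 'rvec': array([ 2.17752992, -2.19774142,  0.10696479]), 'tvec': array([   5.35785428,  579.0367892 , 1489.68222072])}
wrist {'mtx': array([[296.0318715 ,   0.        , 314.40321367],
       [  0.        , 296.0318715 , 197.77669486],
       [  0.        ,   0.        ,   1.        ]]), 'k1': 0.01080424132111901, 'tool_from_camera': array([[ 1.62060559e-03, -9.44558357e-01, -3.28339586e-01,
         8.37401426e+01],
       [ 9.99998504e-01,  1.72929632e-03, -3.90392348e-05,
        -3.62462305e-01],
       [ 6.04671273e-04, -3.28339031e-01,  9.44559747e-01,
        -1.42712613e+02],
       [ 0.00000000e+00,  0.00000000e+00,  0.00000000e+00,
         1.00000000e+00]])}
```

View pics/scene0.png

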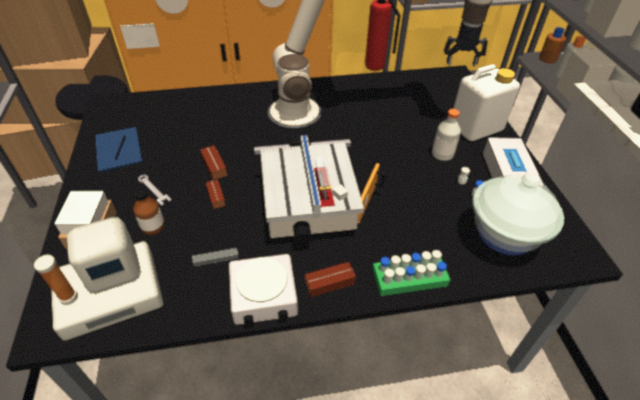

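View pics/top0.png

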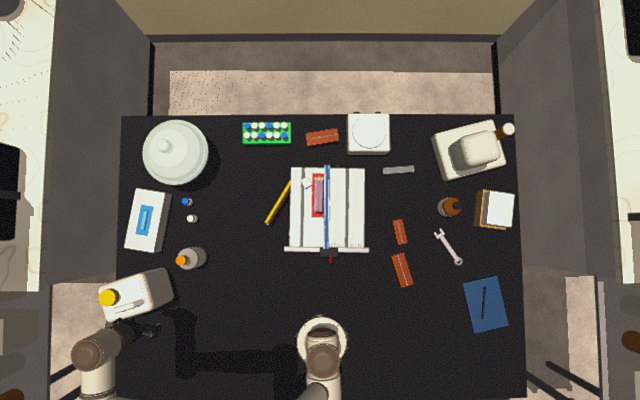

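View pics/wrist0.png

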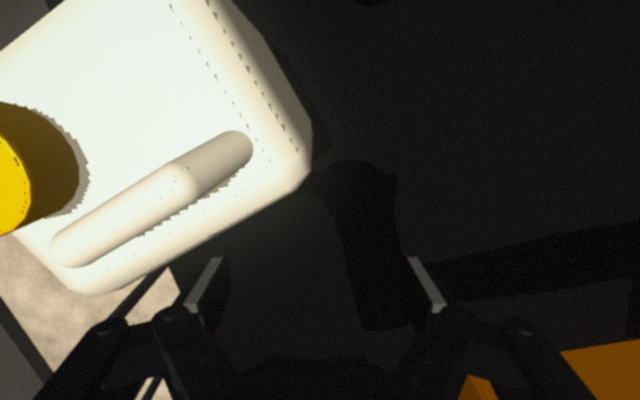

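The top view shows the saw at about (328,210), with the yellow door open from (290,183) to (267,222). Three brown bars lie at (400,232), (402,270) and (322,137), and the first looks smallest. The blue fence is at x≈326 px, with the blade in the red insert at (318,195). Next I measure.

```bash
cat > h.py <<'E'
from bench import *
import cv2, numpy as np
from scipy.spatial.transform import Rotation as R
def cam(n,s=None):
    p=camera_params(n)
    if 'rvec' in p:
        Rm=cv2.Rodrigues(np.array(p['rvec']))[0]; t=np.array(p['tvec'])
        return p['mtx'],p['k1'],Rm,t
    T=np.array(p['tool_from_camera']); Rt=R.from_quat(s['ee_rot']).as_matrix()
    Rw=Rt@T[:3,:3]; o=Rt@T[:3,3]+np.array(s['position'])
    return p['mtx'],p['k1'],Rw.T,-Rw.T@o
def ray(c,uv):
    K,k,Rm,t=c
    d=cv2.undistortPoints(np.array(uv,float).reshape(-1,1,2),K,np.array([k,0,0,0,0.])).reshape(-1,2)
    d=np.c_[d,np.ones(len(d))]@Rm
    return -Rm.T@t,d
def onz(c,uv,z):
    o,d=ray(c,uv); return o+d*((z-o[2])/d[:,2])[:,None]
def proj(c,P):
    K,k,Rm,t=c
    return cv2.projectPoints(np.array(P,float).reshape(-1,1,3),cv2.Rodrigues(Rm)[0],t,K,np.array([k,0,0,0,0.]))[0].reshape(-1,2)
def tri(c1,u1,c2,u2):
    o1,d1=ray(c1,[u1]);o2,d2=ray(c2,[u2]);d1=d1[0];d2=d2[0]
    a=np.linalg.lstsq(np.c_[d1,-d2],o2-o1,rcond=None)[0]
    p=o1+a[0]*d1;q=o2+a[1]*d2; return (p+q)/2,np.linalg.norm(p-q)
E
python3 - <<'E'
from h import *
im=cv2.imread('pics/top0.png'); c=cam('top')
hsv=cv2.cvtColor(im,cv2.COLOR_BGR2HSV)
roi=np.zeros(im.shape[:2],np.uint8); roi[115:330,240:480]=255
m=cv2.inRange(hsv,(0,90,60),(14,255,255))&roi
for k in cv2.findContours(m,0,2)[0]:
    if cv2.contourArea(k)>60:
        r=cv2.minAreaRect(k); b=onz(c,cv2.boxPoints(r),30)
        print('br',r,b.mean(0).round(),[np.linalg.norm(b[i]-b[i-1]).round(1) for i in(1,2)],b.round()[:,:2].tolist())
m=cv2.inRange(hsv,(18,120,80),(35,255,255))&roi
for k in cv2.findContours(m,0,2)[0]:
    if cv2.contourArea(k)>60:
        r=cv2.minAreaRect(k); b=onz(c,cv2.boxPoints(r),113)
        print('door',r,[np.linalg.norm(b[i]-b[i-1]).round(1) for i in(1,2)],b.round()[:,:2].tolist())
cv2.imwrite('pics/c1.png',cv2.resize(im[155:265,255:385],None,fx=6,fy=5.4,interpolation=2))
s=cv2.imread('pics/scene0.png')
cv2.imwrite('pics/c2.png',cv2.resize(s[130:250,240:400],None,fx=5,fy=5,interpolation=2))
E
```

```text
br ((401.800048828125, 269.3999938964844), (34.78504943847656, 14.546475410461426), 71.56504821777344) [ 289. -330.   30.] [np.float64(59.9), np.float64(140.2)] [[347.0, -281.0], [365.0, -338.0], [231.0, -380.0], [213.0, -323.0]]
br ((399.4044494628906, 231.25279235839844), (25.858844757080078, 11.168023109436035), 77.00537872314453) [ 444. -325.   30.] [np.float64(46.3), np.float64(105.5)] [[490.0, -291.0], [500.0, -337.0], [397.0, -358.0], [387.0, -313.0]]
br ((450.6538391113281, 206.26922607421875), (18.43491554260254, 17.25821876525879), 78.69007110595703) [ 544. -541.   30.] [np.float64(73.1), np.float64(76.3)] [[575.0, -499.0], [589.0, -571.0], [513.0, -583.0], [500.0, -512.0]]
br ((317.4999694824219, 194.49998474121094), (42.99999237060547, 10.999998092651367), 90.0) [598.  10.  30.] [np.float64(45.5), np.float64(177.6)] [[687.0, 32.0], [687.0, -14.0], [509.0, -12.0], [510.0, 33.0]]
br ((321.70001220703125, 136.60000610351562), (14.131950378417969, 33.183250427246094), 79.69515228271484) [840. -10.  30.] [np.float64(138.9), np.float64(60.1)] [[858.0, 63.0], [882.0, -73.0], [823.0, -83.0], [798.0, 53.0]]
door ((278.52655029296875, 201.92681884765625), (5.220309734344482, 49.394508361816406), 31.263729095458984) [np.float64(191.1), np.float64(20.4)] [[486.0, 220.0], [650.0, 121.0], [639.0, 103.0], [476.0, 203.0]]
```

View pics/c1.png

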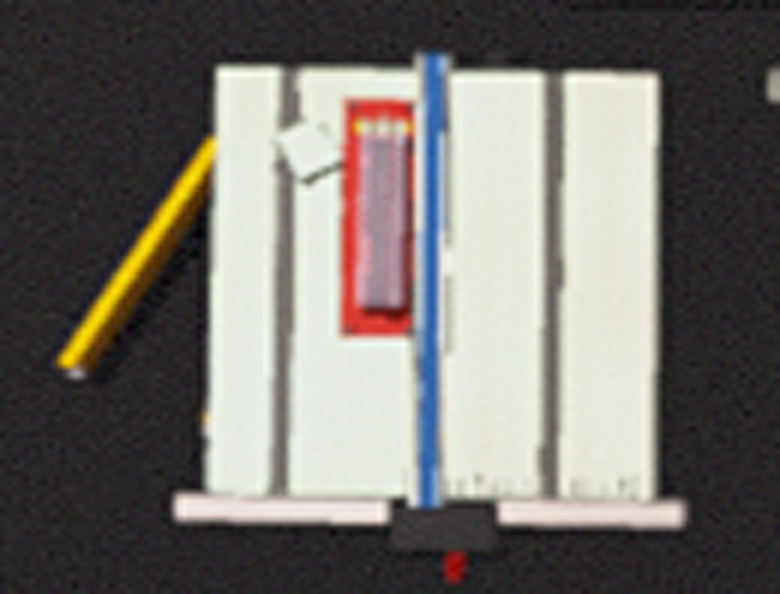

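View pics/c2.png

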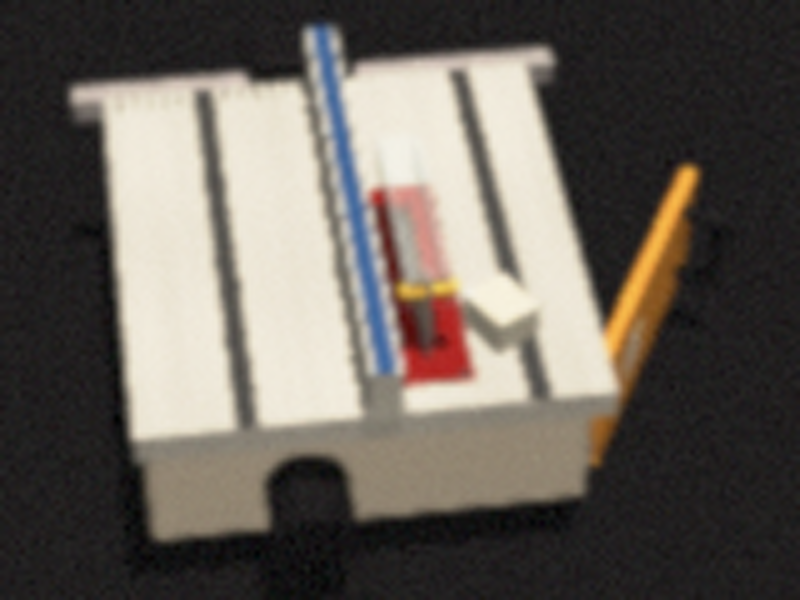

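Crop 1 shows the table corners at about (291,168), (365,168.5), (289,247) and (364,247), and the hood and blade in the red insert left of the blue-topped fence. I turn these into the saw frame next.

Run:
```python
from h import *
c=cam('top')
P=lambda x,y:(255+x/6-.4,155+y/5.4-.4)
T=onz(c,[P(215,66),P(660,71),P(205,496),P(657,498)],140)
print(T.round(),T.mean(0)); print('len',np.linalg.norm(T[0]-T[2]),np.linalg.norm(T[1]-T[3]),np.linalg.norm(T[0]-T[1]),np.linalg.norm(T[2]-T[3]))
print('yaw L,R,front,far',[np.arctan2(*(a-b)[[1,0]]) for a,b in((T[0],T[2]),(T[1],T[3]))],[np.arctan2(-(a-b)[0],(a-b)[1]) for a,b in ((T[0],T[1]),(T[2],T[3]))])
# fence top edges z=180
F=onz(c,[P(419,60),P(446,60),P(412,505),P(440,505)],180);print('fence',F.round(1))
H=onz(c,[P(358,305),P(405,308),P(362,132),P(410,132)],201);print('hood',H.round(1))
# scene check of table corners
s=cam('scene'); Q=lambda x,y:(240+x/5-.4,130+y/5-.4)
S=onz(s,[Q(617,397),Q(130,440),Q(530,68),Q(103,100)],140);print('scene table',S.round(),S.mean(0))
print('free end tri',tri(c,P(68,362),s,Q(690,170)))
```

```text
[[ 695.  114.  140.]
 [ 689. -171.  140.]
 [ 392.  121.  140.]
 [ 387. -163.  140.]] [540.80727654 -24.90589589 140.        ]
len 303.0096885683892 301.88369881256864 284.79074263400713 284.2698203597591
yaw L,R,front,far [np.float64(-0.0241692108953877), np.float64(-0.02591903247189557)] [np.float64(-0.01966526688828446), np.float64(-0.015694312016473613)]
fence [[691.2 -15.5 180. ]
 [691.1 -32.3 180. ]
 [386.3  -7.9 180. ]
 [386.2 -25.  180. ]]
hood [[521.3  23.9 201. ]
 [519.   -4.5 201. ]
 [638.5  20.4 201. ]
 [638.3  -8.8 201. ]]
scene table [[ 702.  110.  140.]
 [ 690. -169.  140.]
 [ 404.  122.  140.]
 [ 394. -160.  140.]] [547.52603754 -24.36714408 140.        ]
free end tri (array([486.93930647, 212.29257188, 109.87764494]), np.float64(2.8120310828426116))
```

The sizes fit: the table measures 302x284, the bar 105x46 and the door 191. Next I close the fingers and hover near the handle so the wrist camera can see it.

```bash
cat >> h.py <<'E'
def plan(target,heading=None):
    s=read_state(); Rt=R.from_quat(s['ee_rot']).as_matrix()
    sh=Rt.T@(np.array(target)-np.array(s['position']))/1000
    h=np.arctan2(Rt[1,0],Rt[0,0])
    dy=0 if heading is None else -np.degrees((heading-h+np.pi)%(2*np.pi)-np.pi)
    print('shift',sh.round(4),'yaw',round(dy,2),'heading',round(h,4),'clk',s['clock'])
E
python3 -c "
from h import *
plan([480,290,250],-0.022)"
```

```text
shift [ 0.4014  0.2328 -0.0191] yaw -11.92 heading -0.23 clk 0.15
```

Emit:
send_rows:
  translation:
    - [0.01,0,-0.05]
    - [0.05,0.02,-0.06]
    - [0.09,0.045,-0.06]
    - [0.135,0.07,-0.06]
    - [0.18,0.1,-0.06]
    - [0.225,0.125,-0.06]
    - [0.27,0.155,-0.06]
    - [0.315,0.18,-0.05]
    - [0.36,0.205,-0.04]
    - [0.4,0.233,-0.02]
    - [0.4,0.233,-0.02]
  yaw: [0,-2,-4,-6,-8,-10,-12,-12,-12,-12,-12]
  fingers: [255,255,255,255,255,255,255,255,255,255,255]

```text
clock: 1.25
position: [479.8, 286.7, 248.8]
ee_rot: [1.0, -0.012, -0.002, 0.002]
contact_force: [-0.3, -0.2, -0.1]
gripper_width: -0.3
```

Run:
```python
from h import *
import pickle
s=read_state(); im=get_image('wrist'); cv2.imwrite('pics/w1.png',im); pickle.dump(s,open('w1.pkl','wb')); print(s['position'],s['contact_force'],s['gripper_width'])
c=cam('wrist',s)
print(proj(c,[[521,223,104],[521,223,40],[641,106,113],[484,211,113]]).round())
```

```text
[479.78184646 286.67325771 248.82216497] [-0.326572   -0.16319169 -0.08985494] -0.3243948304591073
[[380. 140.]
 [368. 132.]
 [539. -16.]
 [392. 179.]]
```

View pics/w1.png

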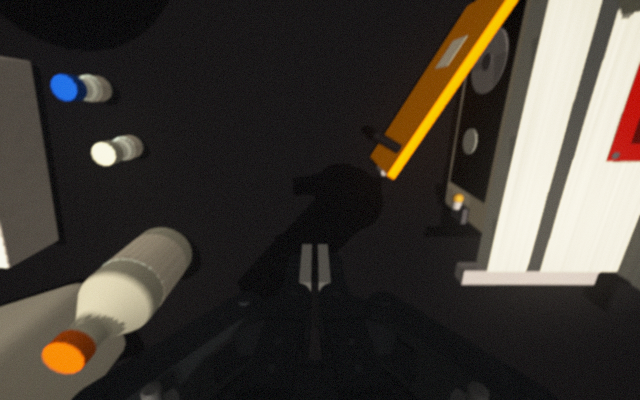

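Run:
```python
from h import *
im=cv2.imread('pics/w1.png')[90:200,330:480]
im=np.clip(im.astype(float)*2.2,0,255).astype(np.uint8)
cv2.imwrite('pics/w1c.png',cv2.resize(im,None,fx=5,fy=5,interpolation=2))
```

```text
(no output)
```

View pics/w1c.png

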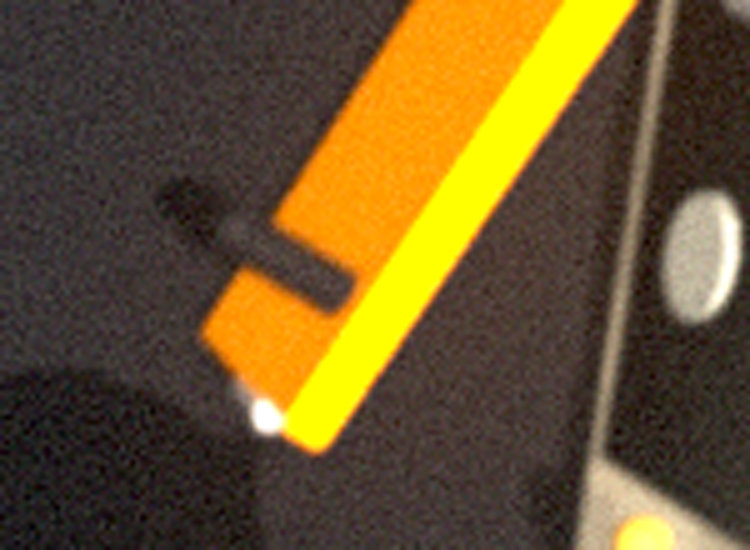

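Run:
```python
from h import *
import pickle
s=pickle.load(open('w1.pkl','rb')); c=cam('wrist',s)
C=lambda x,y:(330+x/5-.4,90+y/5-.4)
p=onz(c,[C(283,418),C(320,452),C(565,0),C(640,0)],113);print(p.round(1), np.linalg.norm(p[0]-p[1]))
for a,b in((0,2),(1,3)):
    d=p[b]-p[a];print(np.arctan2(d[1],d[0]))
print(onz(c,[C(225,222),C(335,290)],104).round(1))
u=(p[2]-p[0]);u/=np.linalg.norm(u);n=np.array([-u[1],u[0],0]);
print(u, 'end inner->outer',(p[0]-p[1])@n)
hinge=p[0]+190*u-12*n;print('hinge',hinge,'bar',hinge-163*u+38*n)
# saw table front-left corner & left edge
q=onz(c,[(490,270),(547,0)],140);print('table edge',q, np.arctan2(*(q[1]-q[0])[[1,0]]))
```

```text
[[489.9 216.9 113. ]
 [482.9 209.3 113. ]
 [564.7 171.7 113. ]
 [564.4 158.5 113. ]] 10.353904605435886
-0.5440770147978661
-0.5577907710440397
[[526.5 228.  104. ]
 [512.9 206.1 104. ]]
[ 0.85560542 -0.5176286   0.        ] end inner->outer 10.145367886317892
hinge [646.28734005 108.31426527 113.        ] bar [526.4935436  225.20073298 113.        ]
table edge [[396.59384434 116.32018238 140.        ]
 [623.48171052 115.06507492 140.        ]] -0.005531783942422968
```

Run:
```python
from h import *
H=np.array([646.,108]);psi=-0.022
for th in [.53,.4,.3,.2,.12,.07,.03,0,-.03]:
    a=psi-th;b=H+np.array([np.cos(a)*-163-np.sin(a)*38,np.sin(a)*-163+np.cos(a)*38])
    print(th,b.round(1),'tool',(b+19.5*np.array([.022,1])).round(1))
plan([527,265,250],psi);plan([527,265,72],psi)
```

```text
0.53 [527.1 225.8] tool [527.6 245.3]
0.4 [512.9 209.4] tool [513.3 228.9]
0.3 [503.4 195.6] tool [503.8 215.1]
0.2 [495.4 181. ] tool [495.8 200.5]
0.12 [490.  168.7] tool [490.4 188.2]
0.07 [487.2 160.8] tool [487.6 180.3]
0.03 [485.2 154.4] tool [485.6 173.9]
0 [483.9 149.6] tool [484.3 169.1]
-0.03 [482.7 144.7] tool [483.1 164.2]
shift [ 0.0474  0.0199 -0.0019] yaw -0.2 heading -0.0256 clk 1.3
shift [0.0481 0.0189 0.1761] yaw -0.2 heading -0.0256 clk 1.3
```

Emit:
send_rows:
  translation:
    - [0.04,0.01,0.02]
    - [0.048,0.019,0.06]
    - [0.048,0.019,0.11]
    - [0.048,0.019,0.16]
    - [0.048,0.019,0.176]
    - [0.048,0.019,0.176]
  yaw: [0,0,0,0,0,0]
  fingers: [255,255,255,255,255,255]

```text
clock: 1.9
position: [524.9, 263.5, 68.6]
ee_rot: [1.0, -0.013, -0.005, 0.005]
contact_force: [0.9, 0.0, 0.6]
gripper_width: -0.1
```

Run:
```python
from h import *
for t in [(527.5,246),(513.5,229),(504,215),(496,200.5),(490.5,188),(487.5,180),(485.5,174),(484,169),(483.5,166)]: plan([*t,72],-.022)
```

```text
shift [ 0.003   0.0175 -0.0033] yaw -0.22 heading -0.0259 clk 1.9
shift [-0.0106  0.0348 -0.003 ] yaw -0.22 heading -0.0259 clk 1.9
shift [-0.0197  0.0491 -0.0027] yaw -0.22 heading -0.0259 clk 1.9
shift [-0.0273  0.0638 -0.0025] yaw -0.22 heading -0.0259 clk 1.9
shift [-0.0325  0.0764 -0.0023] yaw -0.22 heading -0.0259 clk 1.9
shift [-0.0353  0.0845 -0.0022] yaw -0.22 heading -0.0259 clk 1.9
shift [-0.0371  0.0905 -0.0021] yaw -0.22 heading -0.0259 clk 1.9
shift [-0.0385  0.0956 -0.0021] yaw -0.22 heading -0.0259 clk 1.9
shift [-0.0389  0.0986 -0.002 ] yaw -0.22 heading -0.0259 clk 1.9
```

Push up to just before the catch (slowly), then check.

Emit:
send_rows:
  translation:
    - [0.003,0.0175,-0.002]
    - [-0.004,0.026,-0.002]
    - [-0.0106,0.035,-0.002]
    - [-0.015,0.042,-0.002]
    - [-0.02,0.049,-0.002]
    - [-0.024,0.057,-0.002]
    - [-0.0275,0.064,-0.002]
    - [-0.03,0.07,-0.002]
    - [-0.0325,0.0765,-0.002]
    - [-0.0325,0.0765,-0.002]
  yaw: [0,0,0,0,0,0,0,0,0,0]
  fingers: [255,255,255,255,255,255,255,255,255,255]

```text
clock: 2.9
position: [490.0, 187.0, 71.6]
ee_rot: [1.0, -0.013, -0.005, 0.005]
contact_force: [0.2, -0.1, 0.5]
gripper_width: -0.1
```

Run:
```python
from h import *
s=read_state();cv2.imwrite('pics/w2.png',get_image('wrist'));print(s['contact_force'])
for t in [(487.5,180),(485.5,174),(484,169),(483.5,166)]: plan([*t,72],-.022)
```

```text
[ 0.23485945 -0.06107072  0.49616835]
shift [-0.0027  0.0076 -0.0003] yaw -0.24 heading -0.0261 clk 2.95
shift [-0.0046  0.0136 -0.0002] yaw -0.24 heading -0.0261 clk 2.95
shift [-0.0059  0.0187 -0.0001] yaw -0.24 heading -0.0261 clk 2.95
shift [-0.0064  0.0217 -0.0001] yaw -0.24 heading -0.0261 clk 2.95
```

View pics/w2.png

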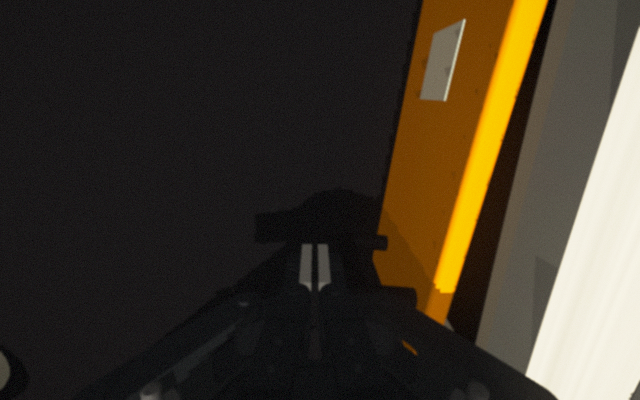

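The door is nearly shut, with the handle bar touching the right finger at about (385,243). I push through the catch.

Emit:
send_rows:
  translation:
    - [-0.003,0.007,0]
    - [-0.004,0.0125,0]
    - [-0.005,0.0175,0]
    - [-0.006,0.021,0]
    - [-0.006,0.024,0]
    - [-0.006,0.026,0]
  yaw: [0,0,0,0,0,0]
  fingers: [255,255,255,255,255,255]

```text
clock: 3.55
position: [484.3, 167.8, 72.1]
ee_rot: [1.0, -0.014, -0.003, -0.0]
contact_force: [-11.8, 29.9, -1.8]
gripper_width: -0.1
```

Emit:
send_rows:
  translation:
    - [0,0,0]
    - [0,0,0]
    - [0,0,0]
  yaw: [0,0,0]
  fingers: [255,255,255]

```text
clock: 3.85
position: [484.4, 168.7, 72.3]
ee_rot: [1.0, -0.014, -0.002, -0.001]
contact_force: [-2.5, 7.8, 1.6]
gripper_width: -0.1
```

Emit:
send_rows:
  translation:
    - [0,-0.015,0]
    - [0,-0.03,-0.03]
    - [0,-0.03,-0.08]
    - [0,-0.03,-0.13]
    - [0,-0.03,-0.18]
    - [0,-0.03,-0.2]
  yaw: [0,0,0,0,0,0]
  fingers: [255,255,255,255,255,255]

```text
clock: 4.45
position: [488.1, 198.6, 278.2]
ee_rot: [1.0, -0.014, 0.002, -0.003]
contact_force: [-0.4, 0.6, -0.4]
gripper_width: 0.1
```

Run:
```python
from h import *
import pickle
s=read_state();im=get_image('wrist');cv2.imwrite('pics/w3.png',im);print(s['position'],s['contact_force'])
pickle.dump(s,open('w3.pkl','wb'))
```

```text
[488.11215829 198.57580096 278.17221247] [-0.41204805  0.56636066 -0.3512458 ]
```

View pics/w3.png

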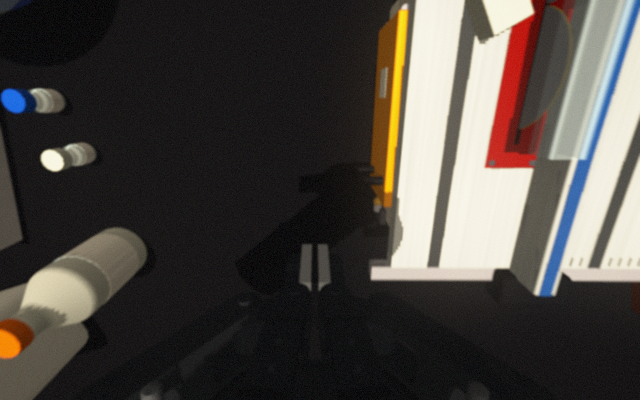

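Run:
```python
from h import *
import pickle
s=pickle.load(open('w3.pkl','rb'));c=cam('wrist',s);im=cv2.imread('pics/w3.png')
hsv=cv2.cvtColor(im,cv2.COLOR_BGR2HSV)
m=cv2.inRange(hsv,(20,150,200),(35,255,255));m[:,450:]=0
ys=np.arange(30,180,5);L=[];Rr=[]
for y in ys:
    x=np.where(m[y])[0]
    if len(x): L.append((x[0]-.5,y));Rr.append((x[-1]+.5,y))
for nm,e in(('outer',L),('inner',Rr)):
    p=onz(c,e,113);f=np.polyfit(p[:,0],p[:,1],1);print(nm,f,'resid',np.std(p[:,1]-np.polyval(f,p[:,0])),p[0].round(1),p[-1].round(1))
g=im.min(2); E=[]
for y in range(200,255,5):
    x=np.where(g[y,385:430]>140)[0]
    if len(x):E.append((385+x[0]-.5,y))
for y in range(20,180,8):
    x=np.where(g[y,395:430]>140)[0]
    if len(x):E.append((395+x[0]-.5,y))
p=onz(c,E,140);f=np.polyfit(p[:,0],p[:,1],1);print('table',f,p[:,1].round(1))
cv2.imwrite('pics/w3c.png',cv2.resize(im[0:300,370:640],None,fx=2.9,fy=2,interpolation=2))
```

```text
outer [-2.28465496e-02  1.35068770e+02] resid 0.2857357958878054 [626.4 120.4 113. ] [489.6 124.1 113. ]
inner [-2.93713936e-02  1.31095403e+02] resid 0.4957240067056238 [626.1 112.2 113. ] [489.4 116.6 113. ]
table [9.21580575e-03 1.10329487e+02] [116.1 116.7 116.4 116.  113.6 112.2 109.8 110.4 111.1 112.8 116.6 114.3
 114.6 115.  114.5 114.8 115.2 115.5 115.  115.4 115.7 116.1 116.5 116.
 116.4 116.8 117.2 116.7 117.1 117.5 117.9]
```

View pics/w3c.png

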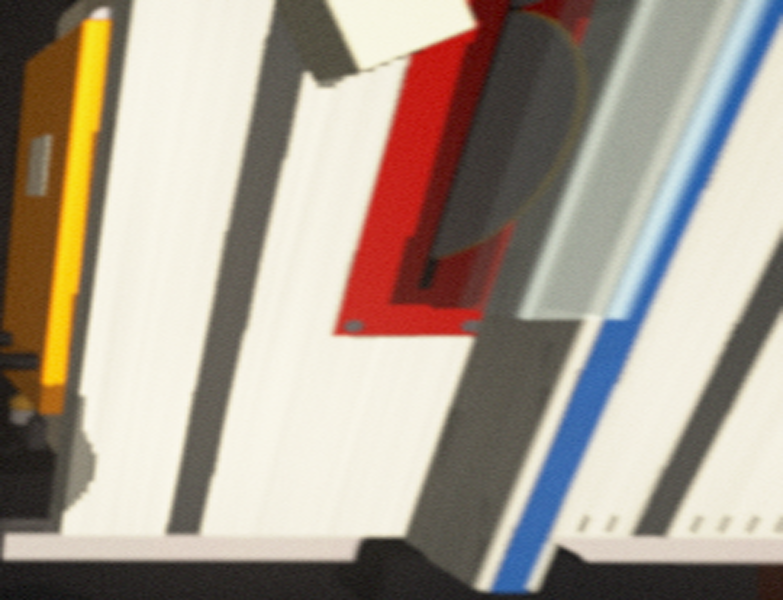

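Run:
```python
from h import *
import pickle
s=pickle.load(open('w3.pkl','rb'));c=cam('wrist',s)
C=lambda x,y:(370+x/2.9-.4,y/2-.4)
b=onz(c,[C(435,260),C(408,535),C(473,340),C(62,533),C(335,335)],140);print(b.round(1))
t=onz(c,[C(480,585),C(583,320)],180);print(t.round(1))
for p,q in((b[1],b[2]),(t[0],t[1])):
    print(np.arctan2(*(q-p)[[1,0]]))
psi=-.022
u=np.array([np.cos(psi),np.sin(psi)]);n=np.array([-u[1],u[0]])
for nm,p in(('blade',b[0]),('f0',b[1]),('f1',b[2]),('t0',t[0]),('t1',t[1]),('tablecorner',b[3])):
    print(nm,'along',(p[:2]@u).round(1),'across',(p[:2]@n).round(1))
sc=np.array([543,-24.5]);print('saw centre',sc@u,sc@n)
```

```text
[[536.8   9.6 140. ]
 [390.7  -9.1 140. ]
 [498.5 -10.3 140. ]
 [394.4 119.3 140. ]
 [502.2  35.3 140. ]]
[[388.5  -8.2 180. ]
 [516.4  -9.5 180. ]]
-0.011634052924243883
-0.010357101920891124
blade along 536.4 across 21.4
f0 along 390.8 across -0.5
f1 along 498.6 across 0.6
t0 along 388.5 across 0.3
t1 along 516.5 across 1.8
tablecorner along 391.7 across 127.9
saw centre 543.4075558216754 -12.54903485981256
```

Door is shut: its slope is -0.023 against about -0.02 for the saw, and it reached 30 N on the stop. Next I move over the bar.

```bash
python3 -c "
from h import *
plan([430,-325,260],0.21)"
```

```text
shift [-0.0443  0.5255  0.0153] yaw -13.63 heading -0.0279 clk 4.5
```

Emit:
send_rows:
  translation:
    - [-0.005,0.05,0]
    - [-0.01,0.1,0]
    - [-0.015,0.15,0]
    - [-0.02,0.2,0]
    - [-0.025,0.25,0]
    - [-0.03,0.3,0]
    - [-0.035,0.35,0]
    - [-0.04,0.4,0]
    - [-0.044,0.45,0.01]
    - [-0.044,0.5,0.015]
    - [-0.044,0.525,0.015]
    - [-0.044,0.525,0.015]
  yaw: [-2,-4,-6,-8,-10,-12,-13.6,-13.6,-13.6,-13.6,-13.6,-13.6]
  fingers: [60,60,60,60,60,60,60,60,60,60,60,60]

```text
clock: 5.7
position: [429.1, -327.7, 258.6]
ee_rot: [0.995, 0.102, 0.002, -0.004]
contact_force: [0.1, 1.0, -0.6]
gripper_width: 65.0
```

Run:
```python
from h import *
import pickle
s=read_state();im=get_image('wrist');cv2.imwrite('pics/w4.png',im);print(s['position'],s['contact_force'],s['gripper_width'])
pickle.dump(s,open('w4.pkl','wb'));c=cam('wrist',s)
hsv=cv2.cvtColor(im,cv2.COLOR_BGR2HSV)
m=cv2.inRange(hsv,(0,110,50),(16,255,255))
for k in cv2.findContours(m,0,2)[0]:
    if cv2.contourArea(k)>800: 
        print(cv2.boundingRect(k)); cv2.drawContours(im,[k],-1,(0,255,0),1)
cv2.imwrite('pics/w4d.png',im)
```

```text
[ 429.13679956 -327.69652452  258.57725184] [ 0.10497544  0.98622757 -0.64182407] 65.01356022094795
(271, 209, 49, 96)
(299, 111, 35, 82)
(545, 71, 95, 149)
(486, 70, 86, 76)
```

View pics/w4d.png

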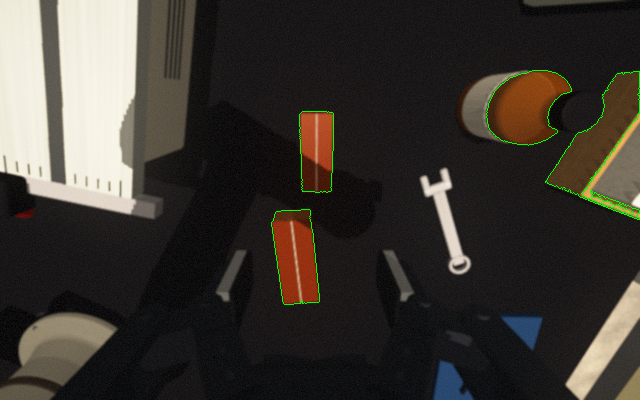

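Run:
```python
from h import *
import pickle
s=pickle.load(open('w4.pkl','rb'));c=cam('wrist',s);im=cv2.imread('pics/w4.png')
hsv=cv2.cvtColor(im,cv2.COLOR_BGR2HSV)
m=cv2.inRange(hsv,(0,110,50),(16,255,255));m[200:]=0;m[:,:280]=0;m[:,360:]=0
k=max(cv2.findContours(m,0,2)[0],key=cv2.contourArea)
P=onz(c,k.reshape(-1,2),30)[:,:2].astype(np.float32)
r=cv2.minAreaRect(P);print(r)
h=s['ee_rot'];print(cv2.boxPoints(r))
L=[]
for y in range(116,190,3):
    row=hsv[y,308:326,1].astype(float); 
    if row.min()<110: L.append((308+row.argmin(),y))
l=onz(c,L,30);f=np.polyfit(l[:,0],l[:,1],1);print('line',f,np.polyval(f,r[0][0]))
plan([*r[0],120],np.arctan(f[0])); plan([*r[0],9],np.arctan(f[0]))
```

```text
((444.1922912597656, -324.4671936035156), (103.06148529052734, 42.17159652709961), 12.973556518554688)
[[ 389.24313 -315.48837]
 [ 398.71072 -356.58347]
 [ 499.14145 -333.446  ]
 [ 489.67386 -292.35092]]
line [ 2.10589974e-01 -4.17651797e+02] -324.1093537910938
shift [0.0143 0.0024 0.139 ] yaw -0.11 heading 0.2056 clk 5.75
shift [0.0137 0.0032 0.25  ] yaw -0.11 heading 0.2056 clk 5.75
```

Emit:
send_rows:
  translation:
    - [0.014,0.0025,0.05]
    - [0.014,0.0025,0.1]
    - [0.014,0.0028,0.15]
    - [0.014,0.003,0.2]
    - [0.0138,0.003,0.23]
    - [0.0136,0.0032,0.255]
    - [0.0136,0.0032,0.255]
    - [0.0136,0.0032,0.255]
  yaw: [-0.6,-0.6,-0.6,-0.6,-0.6,-0.6,-0.6,-0.6]
  fingers: [60,60,60,60,60,60,60,60]

```text
clock: 6.55
position: [444.5, -323.9, 4.4]
ee_rot: [0.994, 0.109, 0.002, -0.004]
contact_force: [-0.4, 0.1, -0.7]
gripper_width: 65.6
```

Emit:
send_rows:
  translation:
    - [0,0,0]
    - [0,0,0]
    - [0,0,0]
    - [0,0,0]
    - [0,0,0]
    - [0,0,0]
  yaw: [0,0,0,0,0,0]
  fingers: [255,255,255,255,255,255]

```text
clock: 7.15
position: [446.2, -324.3, 6.7]
ee_rot: [0.994, 0.109, 0.004, -0.003]
contact_force: [0.7, 1.7, 6.5]
gripper_width: 38.6
```

Gripped at 38.6 mm (bar is 40 mm wide). Lift it.

Emit:
send_rows:
  translation:
    - [0,0,-0.03]
    - [0,0,-0.08]
    - [0,0,-0.13]
    - [0,0,-0.18]
    - [0,0,-0.23]
    - [0,0,-0.25]
  yaw: [0,0,0,0,0,0]
  fingers: [255,255,255,255,255,255]

```text
clock: 7.75
position: [445.7, -326.9, 263.2]
ee_rot: [0.994, 0.109, 0.008, 0.0]
contact_force: [0.4, -0.4, -1.6]
gripper_width: 39.0
```

Run:
```python
from h import *
s=read_state();im=get_image('wrist');cv2.imwrite('pics/w5.png',im);print(s['position'],s['contact_force'],s['gripper_width'])
psi=-.018
u=np.array([np.cos(-.02),np.sin(-.02)]);n=np.array([-u[1],u[0]])
t=u*465+n*46;print(t)
plan([*t,250],psi)
```

```text
[ 445.66924728 -326.90100738  263.22703612] [ 0.4317353  -0.42260413 -1.63171264] 39.02277821594323
[465.82694177  36.69142029]
shift [ 0.0978 -0.3511  0.015 ] yaw 13.58 heading 0.219 clk 7.8
```

View pics/w5.png

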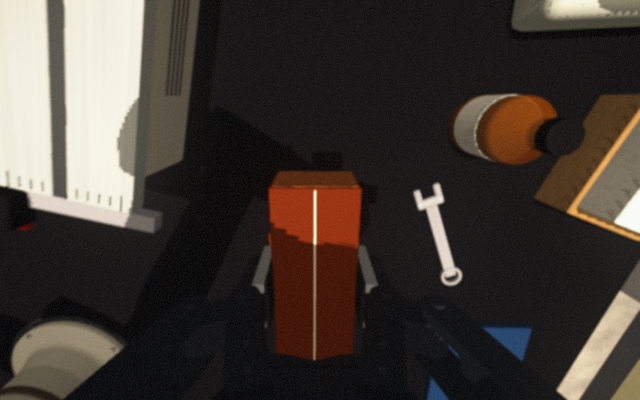

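The bar is held centred and aligned between the pads, its front top edge at about row 187. I carry it over the table, high above the fence and hood.

Emit:
send_rows:
  translation:
    - [0.0,-0.04,0]
    - [0.01,-0.09,0]
    - [0.025,-0.14,0]
    - [0.04,-0.185,0]
    - [0.055,-0.23,0]
    - [0.07,-0.275,0]
    - [0.085,-0.315,0]
    - [0.098,-0.351,0.0]
    - [0.098,-0.351,0.005]
    - [0.098,-0.351,0.01]
  yaw: [2,4,6,8,10,12,13.6,13.6,13.6,13.6]
  fingers: [255,255,255,255,255,255,255,255,255,255]

```text
clock: 8.8
position: [465.1, 37.3, 254.1]
ee_rot: [1.0, -0.008, 0.009, -0.0]
contact_force: [1.4, 0.5, -1.9]
gripper_width: 38.8
```

Run:
```python
from h import *
import pickle
s=read_state();im=get_image('wrist');cv2.imwrite('pics/w6.png',im);print(s['position'],s['contact_force'],s['gripper_width'])
pickle.dump(s,open('w6.pkl','wb'))
plan([466,36.7,160],-.018);plan([466,36.7,149],-.018)
```

```text
[465.06837786  37.25634376 254.11817101] [ 1.41991859  0.52059757 -1.85665078] 38.7906441680612
shift [ 0.0001 -0.0004  0.0931] yaw -0.03 heading -0.0184 clk 8.85
shift [-0.     -0.0004  0.1041] yaw -0.03 heading -0.0184 clk 8.85
```

View pics/w6.png

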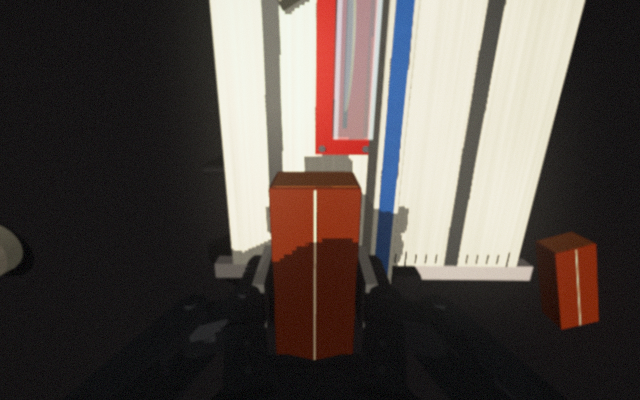

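Run:
```python
from h import *
import pickle
s=pickle.load(open('w6.pkl','rb'));c=cam('wrist',s)
print('front top',onz(c,[(270,187),(360,187)],277.5).round(1),'back',onz(c,[(276,356),(353,356)],277.5).round(1))
print('blade front',onz(c,[(346,127)],140).round(1))
print('fence bottom L',onz(c,[(374,160),(367,225)],140).round(1),'top L',onz(c,[(392,60),(377,230)],180).round(1))
```

```text
front top [[511.9  55.9 277.5]
 [511.3  17.7 277.5]] back [[420.7  58.4 277.5]
 [420.1  18.4 277.5]]
blade front [[524.6  10.1 140. ]]
fence bottom L [[495.9 -15.1 140. ]
 [433.8 -11.4 140. ]] top L [[571.3 -15.8 180. ]
 [446.8 -12.2 180. ]]
```

Front end comes out at x≈512 and blade front at about 537, so it should end about 25 mm short. I lower it onto the table.

Emit:
send_rows:
  translation:
    - [0,0,0.04]
    - [0,0,0.08]
    - [0,0,0.095]
    - [0,0,0.1]
    - [0,0,0.104]
    - [0,0,0.107]
    - [0,0,0.107]
  yaw: [0,0,0,0,0,0,0]
  fingers: [255,255,255,255,255,255,255]

```text
clock: 9.55
position: [466.9, 36.3, 147.2]
ee_rot: [1.0, -0.009, 0.009, -0.0]
contact_force: [-0.4, -0.8, -0.6]
gripper_width: 38.9
```

Emit:
send_rows:
  translation:
    - [0,0,0.001]
    - [0,0,0.0015]
    - [0,0,0.0015]
    - [0,0,0]
    - [0,0,0]
    - [0,0,0]
    - [0,0,-0.02]
    - [0,0,-0.06]
    - [0,0,-0.1]
    - [0,0,-0.12]
  yaw: [0,0,0,0,0,0,0,0,0,0]
  fingers: [255,255,255,105,105,105,105,105,105,105]

```text
clock: 10.55
position: [466.1, 36.5, 270.7]
ee_rot: [1.0, -0.009, 0.011, -0.001]
contact_force: [0.9, 0.1, 0.7]
gripper_width: 50.1
```

Run:
```python
from h import *
import pickle
s=read_state();im=get_image('wrist');cv2.imwrite('pics/w7.png',im);print(s['position'],s['ee_rot'],s['contact_force'],s['gripper_width'],s['joints'])
pickle.dump(s,open('w7.pkl','wb'))
```

```text
[466.07593528  36.50554345 270.67927854] [ 9.99893031e-01 -9.08845332e-03  1.14297841e-02 -8.29086668e-04] [0.89991418 0.05337516 0.67877294] 50.1251389295312 [ 0.43261039  0.07103865 -0.31063032  0.00899301 -1.1677665   1.1165688 ]
```

View pics/w7.png

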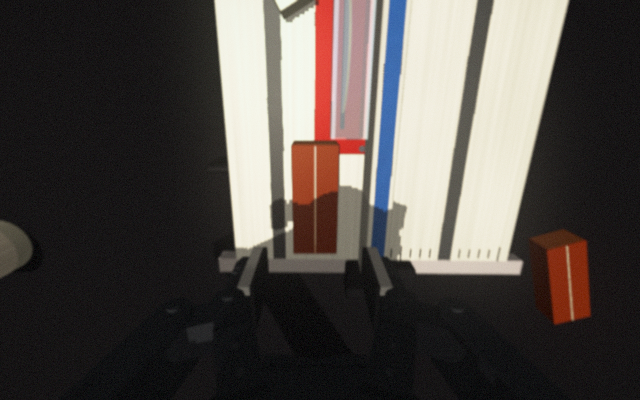

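The bar lies on the table at (292–339, 143–254), left of the fence. I measure it, then turn the tool 90° to push it sideways with both fingers.

Run:
```python
from h import *
import pickle
s=pickle.load(open('w7.pkl','rb'));c=cam('wrist',s)
im=cv2.imread('pics/w7.png');hsv=cv2.cvtColor(im,cv2.COLOR_BGR2HSV)
m=cv2.inRange(hsv,(0,110,50),(16,255,255));m[:,:285]=0;m[:,345:]=0;m[:145]=0
for k in cv2.findContours(m,0,2)[0]:
    if cv2.contourArea(k)>800:
        r=cv2.minAreaRect(onz(c,k.reshape(-1,2),170)[:,:2].astype(np.float32));print(r,cv2.boxPoints(r).round(1).tolist())
print('fence bot',onz(c,[(371,100),(363,200)],140).round(1),'top',onz(c,[(387,40),(375,200)],180).round(1))
plan([464,88,260],-.018-np.pi/2);plan([464,88,152],-.018-np.pi/2)
```

```text
((464.1006164550781, 35.33317947387695), (43.13583755493164, 99.32035827636719), 87.71233367919922) [[413.6000061035156, 15.800000190734863], [512.9000244140625, 11.800000190734863], [514.5999755859375, 54.900001525878906], [415.29998779296875, 58.900001525878906]]
fence bot [[547.7 -13.9 140. ]
 [455.  -10.  140. ]] top [[587.7 -16.3 180. ]
 [468.1 -13.5 180. ]]
shift [-0.0045 -0.0512  0.013 ] yaw 90.01 heading -0.0178 clk 10.6
shift [-0.0075 -0.0508  0.121 ] yaw 90.01 heading -0.0178 clk 10.6
```

Emit:
send_rows:
  translation:
    - [0,-0.01,0]
    - [0,-0.03,0]
    - [-0.004,-0.05,0]
    - [-0.004,-0.051,0]
    - [-0.004,-0.051,0]
    - [-0.004,-0.051,0]
    - [-0.004,-0.051,0]
    - [-0.004,-0.051,0]
    - [-0.004,-0.051,0]
    - [-0.004,-0.051,0]
    - [-0.004,-0.051,0]
    - [-0.004,-0.051,0]
  yaw: [8,16,24,32,40,48,56,64,72,80,88,90]
  fingers: [105,105,105,105,105,105,105,105,105,105,105,105]

```text
clock: 11.8
position: [463.9, 87.8, 272.4]
ee_rot: [-0.7, 0.714, -0.009, 0.01]
contact_force: [0.6, 0.2, 0.3]
gripper_width: 50.1
```

Run:
```python
from h import *
plan([464,88,260],-.018-np.pi/2);plan([464,88,152],-.018-np.pi/2);plan([463.5,40,152],-.018-np.pi/2)
s=read_state();print(s['position'],s['ee_rot'],s['gripper_width'],s['joints'][5])
```

```text
shift [-0.0002  0.0003  0.0124] yaw -0.17 heading -1.5918 clk 11.8
shift [1.000e-04 3.100e-03 1.204e-01] yaw -0.17 heading -1.5918 clk 11.8
shift [0.0481 0.0026 0.1203] yaw -0.17 heading -1.5918 clk 11.8
[463.9498445   87.76510107 272.43175192] [-0.69957666  0.71443398 -0.00850264  0.01021242] 50.10929187849813 -0.5659715357785067
```

Emit:
send_rows:
  translation:
    - [0,0.001,0.05]
    - [0,0.003,0.1]
    - [0,0.003,0.12]
    - [0,0.003,0.12]
  yaw: [0,0,0,0]
  fingers: [105,105,105,105]

```text
clock: 12.2
position: [461.7, 86.9, 148.8]
ee_rot: [-0.699, 0.715, -0.007, 0.006]
contact_force: [0.0, -0.9, -0.7]
gripper_width: 50.0
```

Emit:
send_rows:
  translation:
    - [0.01,0,0]
    - [0.018,0,0]
    - [0.024,0,0]
    - [0.03,0,0]
    - [0.036,0,0]
    - [0.04,0,0]
    - [0.042,0,0]
    - [0.044,0,0]
  yaw: [0,0,0,0,0,0,0,0]
  fingers: [105,105,105,105,105,105,105,105]

```text
clock: 13.0
position: [460.8, 42.7, 149.0]
ee_rot: [-0.699, 0.715, -0.007, 0.006]
contact_force: [-0.8, -0.2, -0.3]
gripper_width: 50.3
```

Emit:
send_rows:
  translation:
    - [0.0015,0,0]
    - [0.003,0,0]
    - [0.0045,0,0]
    - [0.006,0,0]
    - [0.007,0,0]
    - [0.007,0,0]
  yaw: [0,0,0,0,0,0]
  fingers: [105,105,105,105,105,105]

```text
clock: 13.6
position: [462.4, 42.1, 149.3]
ee_rot: [-0.699, 0.715, -0.005, 0.012]
contact_force: [-5.8, 25.9, 0.7]
gripper_width: 50.2
```

Run:
```python
from h import *
s=read_state();print(s['contact_force'],s['position']);cv2.imwrite('pics/w8.png',get_image('wrist'))
```

```text
[-5.82895195 25.85785335  0.70602768] [462.39348163  42.10443065 149.28385203]
```

View pics/w8.png

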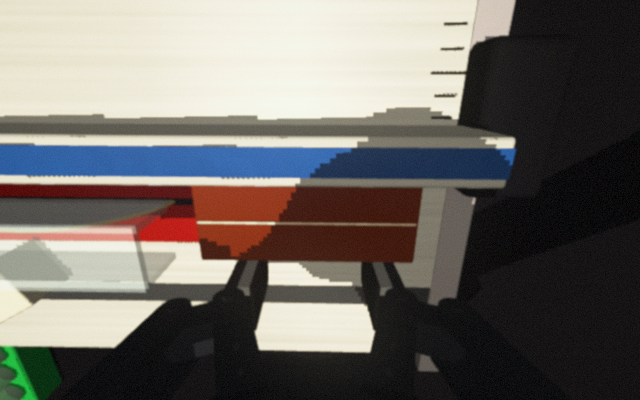

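The bar is seated against the fence (26 N sideways), with its top face at (195–420, 186–262) touching the fence strip. I back off, rise, and press diagonally on its top.

Run:
```python
from h import *
for t in [(462,52,150),(462,52,200),(460,17,200),(460,17,172)]: plan(t,-.018-np.pi/2)
```

```text
shift [-0.0099  0.0006 -0.0006] yaw -0.3 heading -1.5941 clk 13.65
shift [-0.0104 -0.0006 -0.0506] yaw -0.3 heading -1.5941 clk 13.65
shift [ 0.0246  0.0006 -0.051 ] yaw -0.3 heading -1.5941 clk 13.65
shift [ 0.0249  0.0012 -0.023 ] yaw -0.3 heading -1.5941 clk 13.65
```

Emit:
send_rows:
  translation:
    - [-0.01,0,0]
    - [-0.01,0,0]
    - [-0.01,0,-0.02]
    - [-0.01,0,-0.05]
    - [-0.01,0,-0.051]
    - [0.005,0,-0.051]
    - [0.0245,0,-0.051]
    - [0.0245,0,-0.05]
    - [0.0245,0,-0.045]
    - [0.0245,0.0,-0.04]
  yaw: [0,0,0,0,0,0,0,0,0,0]
  fingers: [105,105,105,105,165,165,165,165,165,165]

```text
clock: 14.65
position: [460.7, 17.2, 188.4]
ee_rot: [-0.699, 0.715, -0.005, 0.012]
contact_force: [-0.3, -0.2, -0.1]
gripper_width: 30.2
```

Run:
```python
from h import *
import pickle
s=read_state();im=get_image('wrist');cv2.imwrite('pics/w9.png',im);print(s['position'],s['contact_force'],s['gripper_width'])
pickle.dump(s,open('w9.pkl','wb'))
plan((460,17,172),-.018-np.pi/2)
```

```text
[460.69157956  17.23248224 188.35126624] [-0.30161183 -0.24498592 -0.1384743 ] 30.221262688329993
shift [0.0004 0.0004 0.0154] yaw -0.31 heading -1.5942 clk 14.7
```

View pics/w9.png

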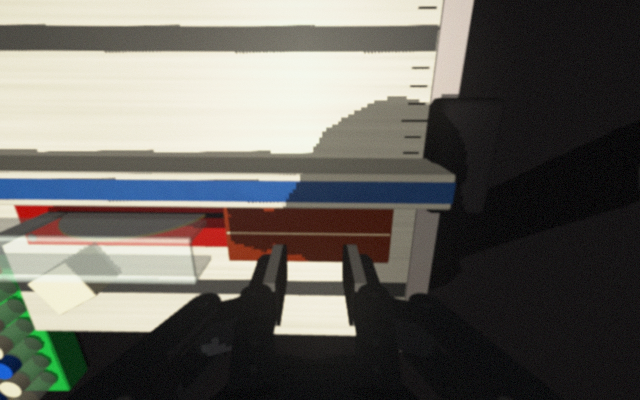

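Emit:
send_rows:
  translation:
    - [0,0,0.008]
    - [0,0,0.014]
    - [0,0,0.017]
    - [0,0,0.02]
    - [0,0,0.022]
    - [0,0,0.024]
  yaw: [0,0,0,0,0,0]
  fingers: [165,165,165,165,165,165]

```text
clock: 15.3
position: [464.1, 17.6, 169.8]
ee_rot: [-0.7, 0.714, -0.008, 0.014]
contact_force: [-8.8, -0.9, 40.6]
gripper_width: 30.0
```

Emit:
send_rows:
  translation:
    - [0.0,0.001,0.002]
    - [0.002,0.001,0.003]
    - [0.004,0.002,0.0035]
    - [0.005,0.002,0.0035]
    - [0.005,0.002,0.0035]
    - [0.005,0.002,0.0035]
  yaw: [0,0,0,0,0,0]
  fingers: [165,165,165,165,165,165]

```text
clock: 15.9
position: [466.2, 14.5, 170.2]
ee_rot: [-0.701, 0.713, -0.011, 0.018]
contact_force: [-2.2, 4.3, 17.0]
gripper_width: 30.2
```

Run:
```python
from h import *
import pickle
s=read_state();im=get_image('wrist');cv2.imwrite('pics/w10.png',im);print(s['position'],s['contact_force'],s['joint_vel'].round(4))
cv2.imwrite('pics/t10.png',cv2.resize(get_image('top')[155:265,255:385],None,fx=6,fy=5.4,interpolation=2))
s=read_state();print(s['contact_force'],s['clock'])
```

```text
[466.21488578  14.47601556 170.19428116] [-2.16628673  4.34819471 16.98069923] [ 0.0014 -0.     -0.0012 -0.0009 -0.0015  0.0002]
[-1.51846556  4.28501174 17.04317854] 16.0
```

View pics/w10.png

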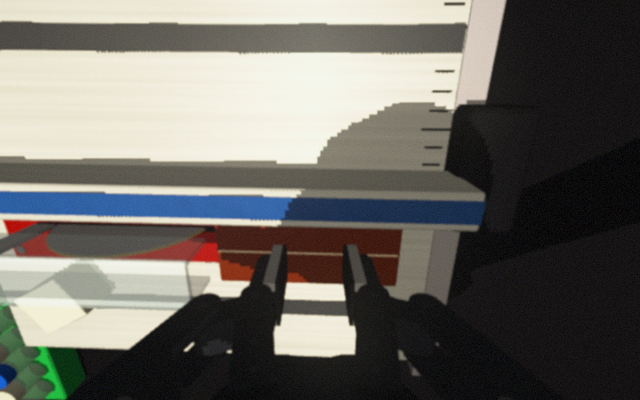

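View pics/t10.png

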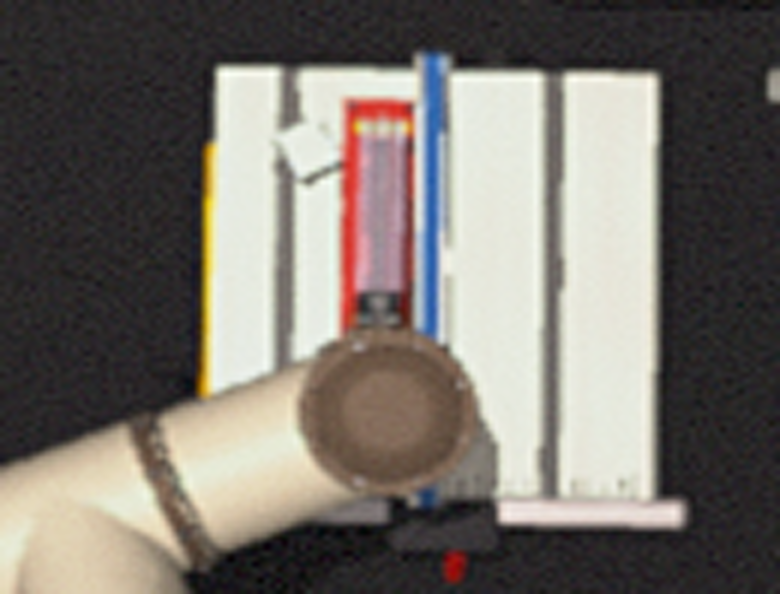

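Emit:
send_rows:
  translation:
    - [0.0,0.001,0.002]
    - [0.0,0.001,0.004]
    - [0.002,0.002,0.004]
    - [0.004,0.002,0.004]
  yaw: [0,0,0,0]
  fingers: [165,165,165,165]

```text
clock: 16.4
position: [468.6, 12.5, 170.4]
ee_rot: [-0.701, 0.712, -0.013, 0.024]
contact_force: [-1.7, 6.5, 17.9]
gripper_width: 30.3
```

Emit:
send_rows:
  translation:
    - [0.003,0.001,0.003]
    - [0.005,0.001,0.003]
    - [0.007,0.001,0.003]
  yaw: [0,0,0]
  fingers: [165,165,165]

```text
clock: 16.7
position: [471.1, 7.2, 170.6]
ee_rot: [-0.702, 0.711, -0.016, 0.028]
contact_force: [-1.1, 5.4, 14.1]
gripper_width: 30.4
```

Here the fingertips slip on the bar's top at a ratio of about 0.37, and the tool has tilted a little under load. I back off and check the bar and the tilt.

Emit:
send_rows:
  translation:
    - [0,0,-0.01]
    - [-0.005,0.0,-0.03]
    - [-0.02,0.0,-0.06]
    - [-0.03,0,-0.08]
  yaw: [0,0,0,0]
  fingers: [165,165,165,165]

```text
clock: 17.1
position: [466.8, 36.2, 252.6]
ee_rot: [-0.702, 0.711, -0.016, 0.028]
contact_force: [0.9, 0.3, -0.7]
gripper_width: 30.2
```

Run:
```python
from h import *
import pickle
s=read_state();im=get_image('wrist');cv2.imwrite('pics/w11.png',im);print(s['position'],s['contact_force'],s['joints'].round(4))
print(R.from_quat(s['ee_rot']).as_matrix().round(4))
pickle.dump(s,open('w11.pkl','wb'))
```

```text
[466.80622945  36.2199464  252.62256909] [ 0.85105904  0.25340104 -0.68057621] [ 0.4334  0.0635 -0.3683  0.013  -1.0749 -0.4526]
[[-0.0128 -0.9979  0.0629]
 [-0.9998  0.0139  0.0165]
 [-0.0174 -0.0626 -0.9979]]
```

View pics/w11.png

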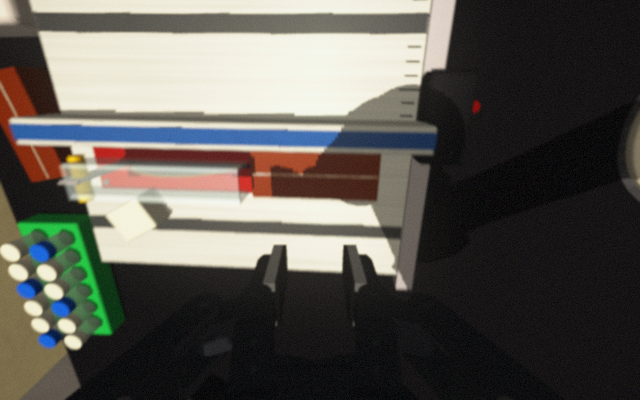

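Run:
```python
from h import *
import pickle
s=pickle.load(open('w11.pkl','rb'));c=cam('wrist',s)
p=onz(c,[(253,196),(378,199),(252,172),(379,177)],170);print(p.round(1),np.linalg.norm(p[0]-p[1]))
print(np.arctan2(p[1][1]-p[0][1],p[0][0]-p[1][0]),np.arctan2(p[3][1]-p[2][1],p[2][0]-p[3][0]))
f=onz(c,[(20,141),(430,149),(100,147),(360,151)],180);print('fence top L',f.round(1))
im=cv2.imread('pics/w11.png');cv2.imwrite('pics/w11c.png',cv2.resize(im[110:230,180:440],None,fx=3,fy=4,interpolation=2))
```

```text
[[521.1  30.9 170. ]
 [420.2  32.4 170. ]
 [520.1  10.7 170. ]
 [420.5  14.2 170. ]] 100.87642860674988
0.01473516509820921 0.035300364245031586
fence top L [[693.6 -15.2 180. ]
 [387.8  -9.4 180. ]
 [631.9 -10.8 180. ]
 [436.8  -8.  180. ]]
```

View pics/w11c.png

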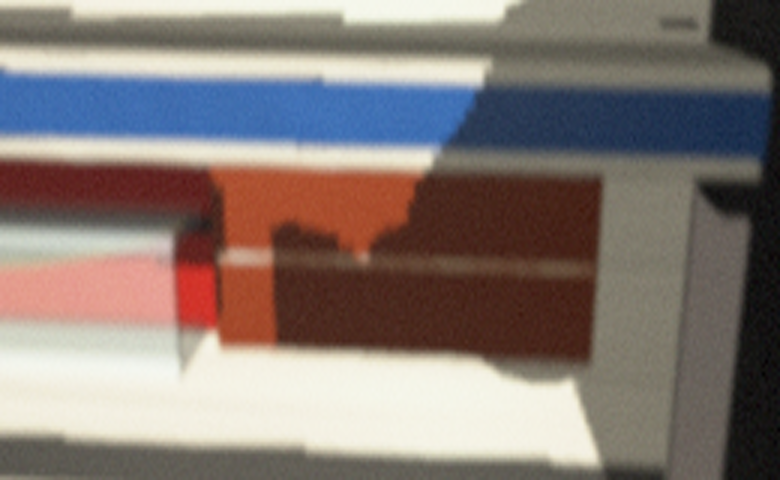

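The bar's front end now reads x≈520.5, about 16 mm short of the blade. It moved 7 mm but is still in range and against the fence. Pressing on top drags it toward the blade, so I push from its left face instead, sideways and down at once.

Run:
```python
from h import *
for t in [(468,62,240),(468,62,159),(468,45,159)]: plan(t,-.018-np.pi/2)
```

```text
shift [-0.0243  0.002   0.0163] yaw 0.4 heading -1.5818 clk 17.15
shift [-0.0227  0.0076  0.0971] yaw 0.4 heading -1.5818 clk 17.15
shift [-0.0058  0.0074  0.0968] yaw 0.4 heading -1.5818 clk 17.15
```

Emit:
send_rows:
  translation:
    - [-0.024,0.002,0.016]
    - [-0.024,0.003,0.03]
    - [-0.023,0.005,0.065]
    - [-0.0227,0.0076,0.09]
    - [-0.0227,0.0076,0.097]
    - [-0.016,0.0076,0.097]
    - [-0.01,0.0076,0.097]
    - [-0.006,0.0076,0.097]
    - [-0.004,0.0076,0.097]
  yaw: [0,0,0,0,0,0,0,0,0]
  fingers: [105,105,105,105,105,105,105,105,105]

```text
clock: 18.05
position: [468.4, 42.8, 159.8]
ee_rot: [-0.702, 0.711, -0.018, 0.032]
contact_force: [-1.2, 0.1, 0.4]
gripper_width: 50.6
```

Emit:
send_rows:
  translation:
    - [0.003,0.0005,0]
    - [0.005,0.001,0]
    - [0.007,0.0015,0.001]
    - [0.009,0.002,0.002]
    - [0.011,0.002,0.003]
    - [0.012,0.0025,0.004]
    - [0.012,0.0025,0.005]
    - [0.012,0.0025,0.005]
  yaw: [0,0,0,0,0,0,0,0]
  fingers: [105,105,105,105,105,105,105,105]

```text
clock: 18.85
position: [472.5, 41.6, 159.4]
ee_rot: [-0.701, 0.712, -0.018, 0.046]
contact_force: [-9.1, 41.2, 14.0]
gripper_width: 50.5
```

Run:
```python
from h import *
s=read_state();im=get_image('wrist');cv2.imwrite('pics/w12.png',im);print(s['position'],s['contact_force'],s['clock'],s['gripper_width'],s['ee_rot'])
```

```text
[472.48021036  41.64714155 159.42290943] [-9.08393701 41.17354844 13.99950402] 18.85 50.47702473871883 [-0.7007263   0.7117117  -0.01770266  0.04621389]
```

View pics/w12.png

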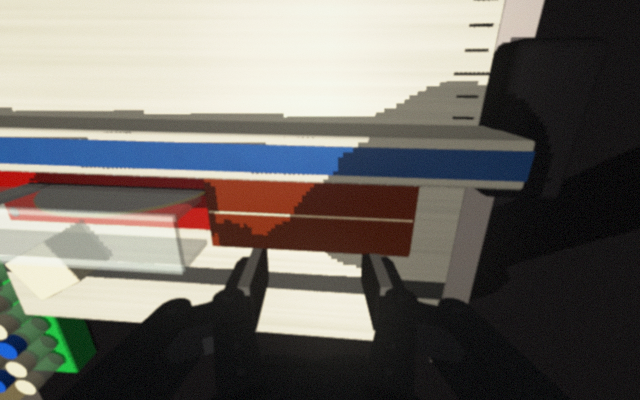

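Run:
```python
from h import *
s=read_state();c=cam('wrist',s)
p=onz(c,[(212,244),(409,257),(209,182),(418,187)],170);print(p.round(1),np.linalg.norm(p[0]-p[1]),np.linalg.norm(p[2]-p[3]))
print('fence',onz(c,[(100,172),(400,184)],180).round(1))
print('hood front top',onz(c,[(208,236)],201).round(1))
print(R.from_quat(s['ee_rot']).as_matrix()[:,2],s['contact_force'],s['wrist_torque'])
im=cv2.imread('pics/w12.png');cv2.imwrite('pics/w12c.png',cv2.resize(im[150:280,180:440],None,fx=3,fy=4,interpolation=2))
```

```text
[[523.2  29.1 170. ]
 [423.8  32.7 170. ]
 [519.8  -4.6 170. ]
 [423.5  -3.6 170. ]] 99.47388279649081 96.25725866680332
fence [[564.3 -11.9 180. ]
 [433.5  -8.3 180. ]]
hood front top [[508.4   6.9 201. ]]
[ 0.09063511  0.03957618 -0.99509748] [-8.728405   40.78002078 14.21147396] [11.8862215   2.86518738  0.07241608]
```

View pics/w12c.png

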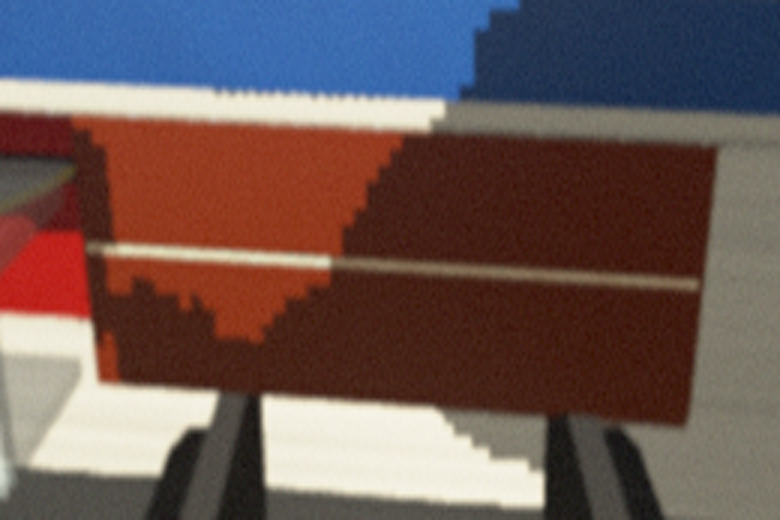

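The hold reads 41 N against the fence and 14 N down. The front end is at about x=522, roughly 15 mm short of the blade, and the bar is flush. I check that the hold is steady and the door and bystanders are in place before handing in.

Run:
```python
from h import *
for i in range(5):
    im=get_image('top');s=read_state();print(s['clock'],s['position'].round(2),s['contact_force'].round(2))
cv2.imwrite('pics/t13.png',im)
cv2.imwrite('pics/s13.png',cv2.resize(get_image('scene')[100:260,180:420],None,fx=3.3,fy=3.3,interpolation=2))
a=cv2.imread('pics/w12.png');b=get_image('wrist');cv2.imwrite('pics/w13.png',b)
print(cv2.absdiff(a,b)[150:280,180:440].mean())
c=cam('top');hsv=cv2.cvtColor(im,cv2.COLOR_BGR2HSV)
m=cv2.inRange(hsv,(18,120,80),(35,255,255));m[:,:270]=0;m[:,296:]=0;m[:160]=0;m[250:]=0
ys,xs=np.where(m);p=onz(c,np.c_[xs,ys],113);print('door slope',np.polyfit(p[:,0],p[:,1],1),len(xs))
```

```text
18.95 [472.48  41.64 159.43] [-9.97 41.73 15.2 ]
19.0 [472.51  41.67 159.44] [-8.58 41.35 14.97]
19.05 [472.5   41.64 159.44] [-9.25 40.52 14.52]
19.1 [472.5   41.66 159.44] [-9.3  42.49 14.65]
19.15 [472.51  41.64 159.43] [-9.71 41.48 14.42]
2.8591913214990137
door slope [-2.87602443e-02  1.37480897e+02] 78
```

View pics/t13.png

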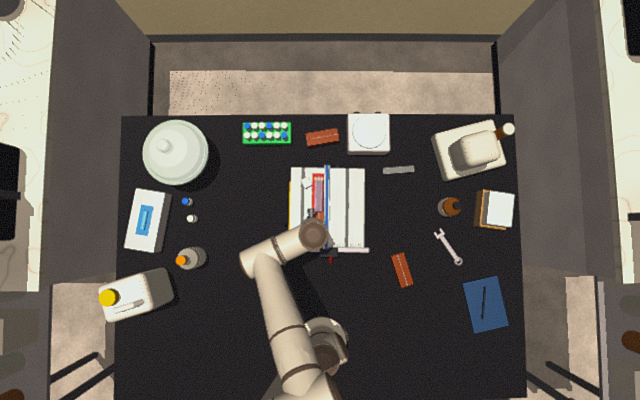

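View pics/s13.png

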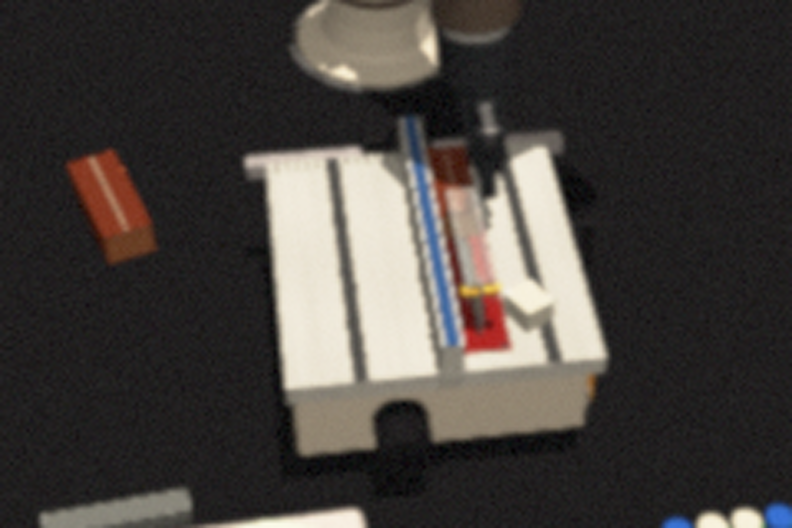

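The hold is steady (TCP within 0.05 mm, about 41 N sideways, 14.5 N down). Door is shut, the bar is behind the blade, and all bystanders are in place. I hand in.

```bash
python3 -c "
from bench import *
print(job_done());s=read_state();print(s['clock'],s['contact_force'])"
```

```text
the job is handed in; nothing more can be done
None
the job is handed in; nothing more can be done
```

I pushed the door shut, laid the smallest brown bar on the saw table and slid it against the fence. I handed in while still holding it there with one diagonal push on its left face.

**Last checks:**
- **Push:** the wrist read about 41 N towards the fence and 14.5 N down, and the pose held within 0.05 mm over the last readings.
- **Position:** the bar's front end is about 15 mm short of the blade by my estimate, flush and parallel to the fence within what I could measure.
- **Door:** it reached 30 N on its stop when I pushed it. In the last views it looks shut, parallel to the saw to within measuring error (slope -0.029 against about -0.02 for the saw).
- **Other things:** no bystander had visibly moved in the last top view. I did not measure their positions.

**What disagreed or stayed unverified:**
- **First press failed:** I tried pressing on top of the bar first, but the fingertips slipped and carried it about 7 mm towards the blade. That is why it ends at 15 mm and not 20.
- **Blade position:** my estimates of the blade front ran from x = 525 to 539 mm. I used 537, the one that fits the table edge.
- **Sideways pull and tilt:** the push also carries about 9 N towards the blade, held by friction. The tool is tilted about 5 to 6 degrees from the loading.
- **Table force:** I did not measure it directly. I estimate over 5 N even if fence friction takes the most it could.

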